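# Put the lamp on the lighting arc

## Robot

A 6-joint arm with a two-finger parallel gripper is mounted at the origin on the work surface. World frame = base frame: x ahead of the robot, y to its left, z up, the work surface at z = 0. Lengths are in mm, angles in rad, forces in N, time in s.
With the tool pointing down it reaches from about 250 to 775 mm from the base axis. Payload 4 kg.
Tool frame: the origin (TCP) lies on the centre line of the jaws, within the pads' length; the fingertips stand 17 mm ahead of it and the grasp point (between the pads) lies 2 mm behind it (bot.tip_reach is the distance from the TCP to the fingertips, in mm); z points along the fingers, y is the line along which they close (so a half turn about z gives the same grasp; the last joint's range is limited). The gripper opens to 94 mm and grips with 3 to 60 N. Pads are 16 mm wide; open, the fingers measure 119 mm over their backs; the gripper's body (75 mm by 177 mm) begins 78 mm behind the grasp point.
Start: joints at [-1.336, 0.087, 1.371, -0, 1.684, -0.103], TCP at [182.274, -518.936, 222.506] pointing down, gripper open.
Joint ranges: [-3.1, 3.1], [-0.76, 2.03], [0.27, 2.55], [-1.08, 4.22], [0.17, 2.65], [-2.57, 2.57]. Speed limits (rad/s): [2.79, 2.79, 3.14, 3.14, 3.14, 3.14].

## Interface

Orientations are given as a unit quaternion [w, x, y, z].
In Python, from rig import bot, imaging, finish_job gives the robot as it stands.
- The arm moves only by the shell command python3 -m pendant 'ROWS' [OPENING] [FORCE]. ROWS is JSON, a list of rows, each a list of 6 numbers: the shift along the world's x, y, z as a fraction of full scale, then the turn, a rotation vector about the world's x, y, z as a fraction of full scale. A call has 1 to 20 rows; each row shifts and turns the commanded pose from where the row before left it; what a row does not reach is not made up. Full scale, the value 1, is 0.06 m for a shift and 0.08 rad for a turn. A row lasts 1/8 s, in which the tool goes at most 62.5 mm and 10.7 degrees, less where a joint would pass 70% of its speed; a pose out of reach is approached as far as the arm can. A call with a number of a shift or a turn outside -1 to 1 is refused whole. A call with a gripper value outside its range is refused whole. OPENING is the closure, from 0 (fully open) to 1 (shut), set as the call begins (- or left out, the last holds). The fingers move at their own pace and stop on an object; FORCE is the grip in N (left out, the last holds). Time passes only in rows, so rows that do not move let the fingers close. It gives the time, the measured TCP pose, the force, the opening and the grip force at its end, in the units of the state.
- bot.read_state(): the state, without advancing time (a new reading comes with each control period).
- imaging.snapshot(name): name is "scene" or "top" or "wrist"; returns a dict with "color" (480x640x3 uint8, red, green, blue), "range_z" (480x640 float32, mm along the optical axis (not along the pixel's ray), 0 where there is no reading), "mtx" (3x3 intrinsics, pixels), "rvec" (rotation vector, rad) and "tvec" (3), from world to camera coordinates, as OpenCV has them; the wrist camera has in their place "tool_from_camera" (4x4, takes a point from camera to tool coordinates, whose origin is the TCP and whose axes are the flange's). Camera axes: x right, y down, z forward; pixel columns grow to the right and rows downward; lengths in mm; the calibration is good to about 2 mm. A picture is of the moment at which its call begins: read the wrist's pose just before it.
- finish_job(): hands the job in; it is judged then, once.
The state is a dict: "clock": time; "joint_pos": joint angles; "joint_vel": joint speeds; "tau": joint torques, N m; "tool_pos": TCP position; "eef_rot": TCP orientation; "contact_force": force on the tool from outside, world axes, zero at the start; "moment": the same for the moment, N m; "gripper_width": finger opening in mm; "finger_force": force on a finger pad.
Only numpy, scipy, OpenCV 4.12 (cv2) and the standard library are available. Lean on these libraries where they do the work, as an engineer would, in place of code of your own. Each camera call takes 0.05 s, during which the arm holds its last target. There are 200 camera calls.

## Task

Thread the lamp with the orange grip onto the free end of the curved rod, guide it up round the bend and over the top until its sleeve has pushed the sprung brass contact ring in against the black stop collar, and let go so that it stays there, head down over the specimen, with the contact made. Do not force the lamp against the rod or the collar, and do not disturb the lamp with the blue grip, the specimen or anything else on the bench.

Things in the scene. Friction and masses are not known exactly. Their poses are not given: they have to be found in the camera images.
- lamp_grip (a point): Centre of the orange square grip (24 x 24 mm, 30 mm high) on top of the lamp to be mounted, 103 mm above its foot. The lamp stands upright on its head, 118 mm high, about 0.22 kg (varies). z is up along the lamp, x along its bore; the grip's sides are parallel to x and y. The lamp is the same after a half turn about z, so either end of the sleeve may go first.
- lamp_bore (a point): Centre of the orange lamp's aluminium sleeve, 43 mm straight below the grip's centre; same axes. Sleeve 30 mm long along x, 24 mm wide, bore 15 mm right through: 1.5 mm play all round on the 12 mm rod, friction about 0.45. A 12 mm stem, 17 mm long, joins sleeve and grip. Below the sleeve a neck and the head (48 mm wide); the head is heavy, so the lamp hangs head down on the rod.
- lamp_foot (a point): Centre of the flat underside of the orange lamp's head (aluminium rim 48 mm wide and 14 mm high with an orange band, black body 40 mm wide up to 40 mm), 60 mm below the sleeve's centre; same axes.
- arc_centre (a point): Centre of curvature of the fixed stand's bent rod, 80 mm above the bench, at the specimen's top. z is up; the rod, 12 mm thick, lies in this frame's x-z plane. Its centre line is an arc of radius 160 mm: from the free end, 42 degrees from vertical on the -x side (to the robot's right and near side), over the highest point straight above here, down the +x side to this level.
- rod_tip (a point): The very end of the rod's round-nosed free end, on its centre line (axes as arc_centre). Here the rod points down and towards -x, 42 degrees below level. A sleeve enters along that line and then has to turn with the arc.
- stand: The fixed lighting stand with rod and stop collar; origin on the bench, 80 mm below arc_centre, same axes. White base plate x -100 to 210 mm, y -85 to 85 mm, top 20 mm up; black stage disc 94 mm wide, top 63 mm up; the rod's straight leg and clamp block (46 mm square) at x = 160 mm. Pressing the lamp on it with over 30 N damages the sleeve's lining.
- contact (a joint): Travel (m) of the brass contact ring (25 mm across, 3 mm thick) on the side of the black stop collar (26 mm across, 12 mm long) that faces the free end: 0 out, 0.004 fully in against the collar; made above 0.0015. Its spring is weak, 0.1 to 0.3 N. The collar is clamped 10 to 23 degrees past the rod's top on the +x side, each time elsewhere; its place is not given: see it or feel for it.
- spare_grip (a point): centre of the blue square grip of a second lamp of the same build and size, standing upright on the bench; to be left alone
- specimen_mid (a point): centre of the specimen, a dark resin disc 30 mm wide and 17 mm high that lies loose on the stage disc
- tray: low white open tray 110 x 150 x 22 mm with two loose specimen discs in it, to the right of the stand; origin at its underside, z up
- reagent_jar: amber jar 64 mm wide, 95 mm high, loose; origin at its underside
- beaker: steel beaker 72 mm wide, 95 mm high, loose; origin at its underside
- dish_stack: covered clear dish 94 mm wide, 22 mm high, loose; origin at its underside

How it is judged (in metres and radians):
On the way:
1. the orange lamp's sleeve is threaded on the rod (distance between lamp_bore and arc_centre between 0.156 and 0.164 m and y of lamp_bore in the frame of arc_centre between -0.004 and 0.004 m and x of lamp_bore in the frame of arc_centre above -0.1 m and z of lamp_bore in the frame of arc_centre above 0.05 m), for 0.1 s.
At the end, for the whole second after the job is handed in: The orange lamp hangs on the rod, released and at rest, head down (its axis within 0.45 rad of vertical), its sleeve holding the contact ring in (by more than 1.5 mm of its 4 mm) (value of joint contact above 0.0015 m and distance between lamp_bore and arc_centre between 0.156 and 0.164 m and y of lamp_bore in the frame of arc_centre between -0.004 and 0.004 m and angle between lamp_bore's own z axis and vertical below 0.45 rad and linear speed of lamp below 0.02 m/s); the robot touches nothing.
It fails at once if the lamp was forced against the rod or the collar (over 30 N) (contact force between lamp and stand above 30 N).
It fails at once if the blue lamp was disturbed (15 mm) (distance of spare_grip from where it was at the start of the episode above 0.015 m).
It fails at once if the specimen was disturbed (6 mm) (distance of specimen_mid from where it was at the start of the episode above 0.006 m).
It fails at once if a bystander was disturbed (20 mm) (distance of any of tray, reagent_jar, beaker, dish_stack from where it was at the start of the episode above 0.02 m).
It also fails if it takes over 70 s, if anything falls off the work surface, if the arm or the gripper's body presses on something with over 40 N, if the wrist force passes 120 N, or if a joint passes its speed limit or range.

## Working session

There is one attempt and no reset: what is moved stays moved. The work goes in short steps, Python scripts to look and compute and a shell command to move; the robot and the scene stay as the last step left them, time stands still between calls to the robot, and variables do not carry over. Pictures are saved under pics/ and viewed, at most 10 in all, crops included, and the job is handed in when it is done.

```bash
ls; mkdir -p pics; cat > h.py <<'E'
import numpy as np, cv2
from rig import bot, imaging, finish_job
def snap(n):
    d=imaging.snapshot(n)
    return d
def save(d,name,crop=None,scale=1):
    im=d["color"][:,:,::-1]
    if crop: x0,y0,x1,y1=crop; im=im[y0:y1,x0:x1]
    cv2.imwrite("pics/"+name,cv2.resize(im,None,fx=scale,fy=scale))
def ext(d):
    R,_=cv2.Rodrigues(np.array(d["rvec"],float)); return R,np.array(d["tvec"],float).ravel()
def ray(d,u,v):
    R,t=ext(d); K=np.array(d["mtx"]); r=R.T@np.linalg.inv(K)@np.array([u,v,1.]); return -R.T@t, r
def onplane(d,u,v,z):
    c,r=ray(d,u,v); return c+r*(z-c[2])/r[2]
def cloud(d):
    R,t=ext(d);K=np.array(d["mtx"]);Z=d["range_z"]
    v,u=np.mgrid[:480,:640]
    P=np.stack([(u-K[0,2])/K[0,0]*Z,(v-K[1,2])/K[1,1]*Z,Z],-1)
    return (P-t)@R
E
python3 - <<'E'
from h import *
import pickle
a=snap("scene");b=snap("top");pickle.dump((a,b),open("s0.pkl","wb"))
save(a,"scene0.png");save(b,"top0.png")
for d in(a,b):
    R,t=ext(d);print(-R.T@t,R[2],d["mtx"][0][0])
E
```

```text
pics
[ 984.36636319 -513.12016229  902.77970864] [-0.40260163  0.52931267 -0.74681994] 450.5139279970026
[ 290.32231351   11.33818248 1455.62232938] [ 0.20190868  0.00963593 -0.97935695] 464.44128398849864
```

View pics/scene0.png

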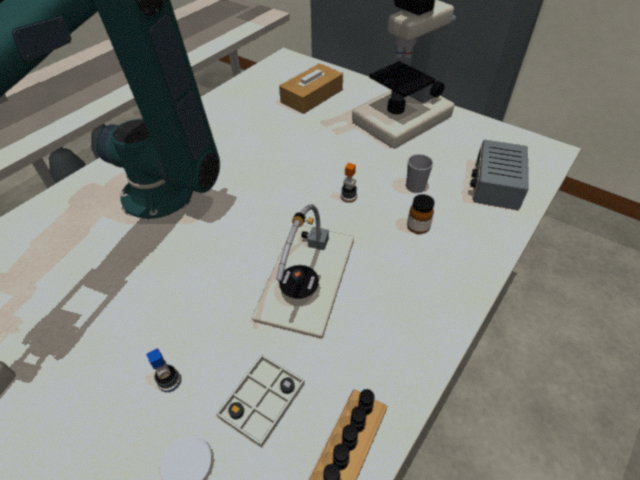

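View pics/top0.png

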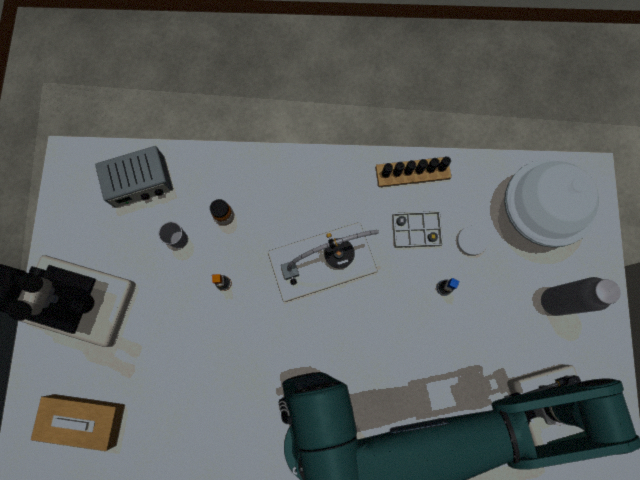

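```bash
python3 - <<'E'
from h import *
import pickle
a,b=pickle.load(open("s0.pkl","rb"))
for n,d in(("scene",a),("top",b)):
    C=cloud(d);hsv=cv2.cvtColor(d["color"],cv2.COLOR_RGB2HSV)
    reg=(slice(150,210),slice(330,370)) if n=="scene" else (slice(260,300),slice(200,240))
    m=np.zeros((480,640),bool);m[reg]=True
    m&=(hsv[...,1]>150)&(hsv[...,0]<20)&(hsv[...,2]>90)
    P=C[m];P=P[P[:,2]>80];print(n,"orange",len(P),P.mean(0),np.percentile(P[:,2],[5,50,95]))
    T=P[P[:,2]>113];print(" top",len(T),T[:,:2].mean(0),cv2.minAreaRect(T[:,:2].astype(np.float32)))
    # plate+stand region
    reg=(slice(190,345),slice(240,365)) if n=="scene" else (slice(215,310),slice(255,385))
    m=np.zeros((480,640),bool);m[reg]=True
    pl=m&(C[...,2]>13)&(C[...,2]<26)
    print(" plate",cv2.minAreaRect(C[pl][:,:2].astype(np.float32)),np.median(C[pl][:,2]))
    st=m&(C[...,2]>59)&(C[...,2]<68);Q=C[st];print(" stage",len(Q),np.median(Q,0))
    rod=m&(C[...,2]>110);Q=C[rod];print(" rod",len(Q),Q.min(0),Q.max(0))
    c=Q[:,:2].mean(0);_,_,V=np.linalg.svd(Q[:,:2]-c);print(" dir",V[0],np.degrees(np.arctan2(V[0][1],V[0][0])),c,np.std((Q[:,:2]-c)@V[1]))
    np.save(n+"rod.npy",np.c_[Q,np.argwhere(rod)])
E
```

```text
scene orange 90 [480.15693918 300.65425163 120.0684532 ] [ 95.74119416 114.96994488 119.58996646]
 top 49 [484.11960888 296.04337244] ((729.488525390625, -91.12448120117188), (21.985504150390625, 985.7427978515625), 32.408905029296875)
 plate ((522.9679565429688, 83.17819213867188), (170.87936401367188, 471.05267333984375), 20.08793067932129) 20.383740843097282
 stage 897 [576.37421427 -48.4835533   63.68431252]
 rod 764 [ 512.03516597 -513.12016229  110.18113339] [984.36636319 105.23301261 902.77970864]
 dir [-0.62522664  0.78044324] 128.69882447021573 [610.35053529 -85.92005879] 24.871606822752067
top orange 57 [471.38263058 317.12499113 118.61413689] [113.36689648 118.76246678 124.18350906]
 top 55 [471.56013258 317.12384629] ((471.9443359375, 317.5523681640625), (21.340822219848633, 22.373519897460938), 8.420095443725586)
 plate ((550.7221069335938, 9.983535766601562), (170.6504669189453, 310.144287109375), 20.045928955078125) 20.13883846500825
 stage 478 [560.50061493 -46.95558103  63.48971671]
 rod 525 [ 290.32231351 -142.65405902  113.04976226] [ 608.08652098  108.85166685 1455.62232938]
 dir [ 0.82125564 -0.57056041] -34.78931391561818 [539.38068384 -11.29748897] 52.700737494364304
```

```bash
python3 - <<'E'
from h import *
import pickle
from scipy.optimize import least_squares
from scipy.spatial.transform import Rotation as Ro
s=bot.read_state();print({k:np.round(v,3) for k,v in s.items()})
print(Ro.from_quat(s["eef_rot"],scalar_first=True).as_matrix().round(3))
w=snap("wrist");print(w["tool_from_camera"],w["mtx"])
a,b=pickle.load(open("s0.pkl","rb"))
yaw=np.radians(110.05);x=np.array([np.cos(yaw),np.sin(yaw)]);y=np.array([-x[1],x[0]])
for n in("scene","top"):
    Q=np.load(n+"rod.npy");Q=Q[(Q[:,2]<300)&(Q[:,2]>130)]
    L=Q[:,:2]-np.array([569.6,-41.7]);lx=L@x;ly=L@y;lz=Q[:,2]-80
    ok=(abs(ly)<30)&(abs(np.hypot(lx,lz)-160)<20)
    lx,ly,lz=lx[ok],ly[ok],lz[ok]
    th=np.degrees(np.arctan2(lx,lz));r=np.hypot(lx,lz)
    print(n,len(th))
    for t in range(-45,95,8):
        k=(th>=t)&(th<t+8)
        if k.any():print(t,k.sum(),ly[k].mean().round(1),ly[k].min().round(1),ly[k].max().round(1),r[k].mean().round(1),r[k].max().round(1))
E
```

```text
{'clock': np.float64(0.1), 'joint_pos': array([-1.336,  0.088,  1.372,  0.   ,  1.684, -0.103]), 'joint_vel': array([ 0.001, -0.003, -0.002, -0.001,  0.002,  0.002]), 'tau': array([ 3.0000e-03, -3.4125e+01, -3.0330e+01,  7.2000e-02,  3.0000e-02,
       -0.0000e+00]), 'tool_pos': array([ 182.185, -518.475,  221.442]), 'eef_rot': array([-0.001,  0.986,  0.168, -0.   ]), 'contact_force': array([ 0.867, -0.209, -0.172]), 'moment': array([-0.018,  0.012, -0.024]), 'finger_force': np.float64(0.0), 'gripper_width': np.float64(93.973)}
[[ 0.943  0.331 -0.   ]
 [ 0.331 -0.943  0.002]
 [ 0.    -0.002 -1.   ]]
[[ 4.60669237e-04 -9.64709673e-01 -2.63315464e-01  7.60563074e+01]
 [ 9.99999066e-01  7.83154486e-04 -1.11975156e-03 -4.13179480e-03]
 [ 1.28645185e-03 -2.63314703e-01  9.64709134e-01 -1.62370272e+02]
 [ 0.00000000e+00  0.00000000e+00  0.00000000e+00  1.00000000e+00]] [[332.99511213   0.         317.86386173]
 [  0.         332.99511213 243.68481425]
 [  0.           0.           1.        ]]
scene 672
-45 37 -0.0 -5.1 5.9 165.0 168.2
-37 76 -0.2 -5.4 6.9 165.2 168.7
-29 72 0.0 -5.9 7.0 1
[... 180 characters left out ...]
8 -1.5 -5.5 5.5 164.0 166.8
27 18 -1.1 -5.0 6.1 164.0 166.8
35 14 -3.4 -5.3 1.5 161.7 166.1
43 12 -3.2 -5.0 0.2 160.6 166.1
51 12 -2.4 -5.1 3.7 157.3 163.1
59 18 -1.5 -5.2 4.4 155.9 162.0
67 11 -1.3 -4.3 2.7 155.5 159.3
top 478
-45 8 1.2 -3.3 4.9 164.0 166.3
-37 27 1.0 -5.5 6.1 165.0 168.6
-29 31 0.5 -6.3 6.7 164.8 168.8
-21 34 1.0 -5.7 6.3 164.9 170.6
-13 37 0.7 -6.1 5.8 165.0 171.7
-5 38 0.9 -5.5 6.3 165.2 169.4
3 79 -3.4 -28.7 12.3 167.4 177.3
11 56 -2.9 -28.9 12.8 166.4 176.3
19 37 0.9 -5.5 6.0 165.5 171.9
27 32 0.8 -5.4 5.9 164.4 169.5
35 28 0.9 -4.3 6.0 165.2 168.1
43 24 1.1 -5.4 5.8 163.9 167.7
51 21 1.0 -4.5 6.3 164.4 166.4
59 20 1.3 -6.4 6.6 165.0 168.1
67 6 2.1 -2.8 5.0 165.4 167.1
```

```bash
python3 -m pendant '[[0,0,0.9,0,0,0],[0.3,0.87,0.1,0,0,0],[0.3,0.87,0.1,0,0,0],[0.3,0.87,0,0,0,0],[0.3,0.87,0,0,0,0],[0.3,0.87,0,0,0,0],[0.3,0.87,0,0,0,0],[0.3,0.87,0,0,0,0],[0.3,0.87,0,0,0,0],[0.3,0.87,0,0,0,0],[0.3,0.87,0,0,0,0],[0.3,0.87,0,0,0,0],[0.3,0.87,0,0,0,0],[0.3,0.87,0,0,0,0],[0.3,0.87,0,0,0,0],[0.3,0.87,0,0,0,0],[0.3,0.87,0,0,0,0],[0,0,0,0,0,0],[0,0,0,0,0,0]]'
cat >> h.py <<'E'
from scipy.spatial.transform import Rotation as Ro
def pose(s): return Ro.from_quat(s["eef_rot"],scalar_first=True).as_matrix(),np.array(s["tool_pos"])
def wcloud(w,s):
    R,p=pose(s);T=np.array(w["tool_from_camera"]);K=w["mtx"];Z=w["range_z"]
    v,u=np.mgrid[:480,:640]
    P=np.stack([(u-K[0][2])/K[0][0]*Z,(v-K[1][2])/K[1][1]*Z,Z],-1)
    C=P@T[:3,:3].T+T[:3,3]
    return C@R.T+p
E
python3 - <<'E'
from h import *
s=bot.read_state();w=snap("wrist");save(w,"w1.png")
C=wcloud(w,s);hsv=cv2.cvtColor(w["color"],cv2.COLOR_RGB2HSV)
m=(hsv[...,1]>150)&(hsv[...,0]<20)&(C[...,2]>110)&(C[...,2]<126)
P=C[m];print(len(P),P.mean(0),cv2.minAreaRect(P[:,:2].astype(np.float32)),np.argwhere(m).mean(0))
print(s["joint_pos"],s["tool_pos"],s["clock"])
E
```

```text
clock: 2.52
tool_pos: [470.0, 315.9, 288.0]
eef_rot: [0.001, 0.986, 0.168, -0.001]
contact_force: [-0.3, 0.1, 0.8]
gripper_width: 94.1
finger_force: 0.0
524 [472.30186308 317.76007395 117.76631882] ((471.399658203125, 317.6170654296875), (23.73816680908203, 23.810970306396484), 7.585357189178467) [226.86832061 317.09351145]
[ 4.91922808e-01  1.22131577e-01  1.20405470e+00 -6.03129226e-04
  1.81705026e+00  1.72462634e+00] [470.00863113 315.85177355 287.95921767] 2.525
```

View pics/w1.png

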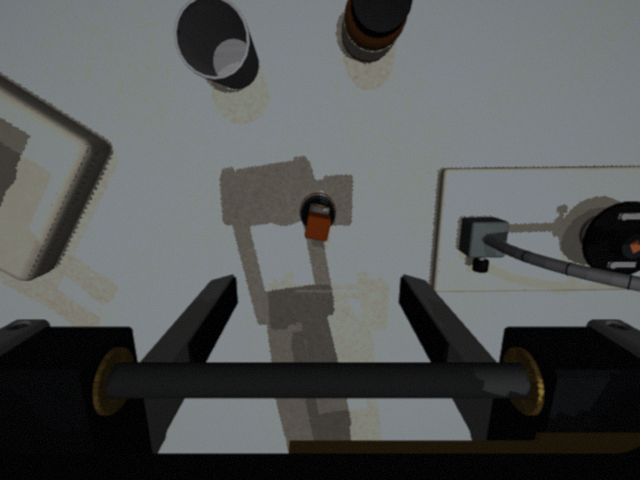

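```bash
python3 - <<'E'
import cv2
im=cv2.imread("pics/w1.png")[180:250,280:360];cv2.imwrite("pics/w1c.png",cv2.resize(im,None,fx=7,fy=7,interpolation=cv2.INTER_CUBIC))
E
```

```text
(no output)
```

View pics/w1c.png

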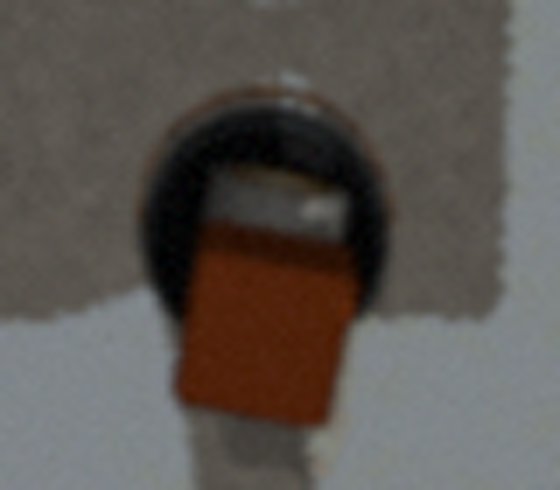

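```bash
python3 - <<'E'
from h import *
s=bot.read_state();w=snap("wrist");C=wcloud(w,s)
c=np.array([471.5,317.6]);a=np.radians(8);X=np.array([np.cos(a),np.sin(a)]);Y=np.array([-X[1],X[0]])
m=(C[...,2]>66)&(C[...,2]<78)&(np.hypot(*(C[...,:2]-c).transpose(2,0,1))<30)
P=C[m];L=P[:,:2]-c;print(len(P),np.percentile(P[:,2],[5,50,95]),(L@X).min(),(L@X).max(),(L@Y).min(),(L@Y).max())
vu=np.argwhere(m);print(vu.min(0),vu.max(0))
E
```

```text
107 [66.51549607 70.33084329 72.30979501] 7.831386029351071 14.61065442421932 -10.059589981834337 10.521275138047429
[205 310] [213 327]
```

```bash
python3 - <<'E'
from h import *
Xs=np.array([np.cos(np.radians(110.05)),np.sin(np.radians(110.05)),0]);Z=np.array([0,0,1.]);A=np.array([569.6,-41.7,80])
s=bot.read_state();q=s["joint_pos"];f=lambda q:Ro.from_euler('ZYZYZ',[q[0],q[1]+q[2],q[3],q[4],q[5]+np.pi/2]).as_matrix()
print(np.abs(f(q)-pose(s)[0]).max())
for th,out in((-42,40),(-42,0),(-20,0),(0,0),(15,0)):
  t=np.radians(th);z=-(np.sin(t)*Xs+np.cos(t)*Z);x=np.cos(t)*Xs-np.sin(t)*Z
  tcp=A-203*z-out*x
  for sg in(1,-1):
    R=np.stack([sg*x,sg*np.cross(z,x),z],1)
    for d in(200,):
      wc=tcp-d*z;q1=np.arctan2(wc[1],wc[0])
      for fa in(70,100):
        B=Ro.from_euler('ZY',[q1,np.radians(fa)]).as_matrix().T@R
        e=Ro.from_matrix(B).as_euler('ZYZ');e[2]=(e[2]-np.pi/2+np.pi)%(2*np.pi)-np.pi
        print(th,out,sg,tcp.round(),np.hypot(*wc[:2]).round(),wc[2].round(),fa,q1.round(2),e.round(2))
E
```

```text
Traceback (most recent call last):
  File "scipy/spatial/transform/_rotation.pyx", line 1413, in scipy.spatial.transform._rotation.Rotation.from_euler
ValueError: Expected axis specification to be a non-empty string of upto 3 characters, got ZYZYZ
```

```bash
python3 - <<'E'
from h import *
Xs=np.array([np.cos(np.radians(110.05)),np.sin(np.radians(110.05)),0]);Z=np.array([0,0,1.]);A=np.array([569.6,-41.7,80])
s=bot.read_state();q=s["joint_pos"];f=lambda q:(Ro.from_euler('ZY',[q[0],q[1]+q[2]])*Ro.from_euler('ZYZ',[q[3],q[4],q[5]+np.pi/2])).as_matrix()
print(np.abs(f(q)-pose(s)[0]).max())
for th,out in((-42,40),(-42,0),(-20,0),(0,0),(15,0)):
  t=np.radians(th);z=-(np.sin(t)*Xs+np.cos(t)*Z);x=np.cos(t)*Xs-np.sin(t)*Z
  tcp=A-203*z-out*x
  for sg in(1,-1):
    R=np.stack([sg*x,sg*np.cross(z,x),z],1)
    wc=tcp-200*z;q1=np.arctan2(wc[1],wc[0])
    for fa in(70,100):
        B=Ro.from_euler('ZY',[q1,np.radians(fa)]).as_matrix().T@R
        e=Ro.from_matrix(B).as_euler('ZYZ');e[2]=(e[2]-np.pi/2+np.pi)%(2*np.pi)-np.pi
        print(th,out,sg,tcp.round(),np.hypot(*wc[:2]).round(),wc[2].round(),fa,q1.round(2),e.round(2))
E
```

```text
7.610015048675756e-16
-42 40 1 [ 626. -197.  204.] 746.0 353.0 70 -0.45 [ 0.72  2.35 -0.39]
-42 40 1 [ 626. -197.  204.] 746.0 353.0 100 -0.45 [ 0.52  1.92 -0.75]
-42 40 -1 [ 626. -197.  204.] 746.0 353.0 70 -0.45 [0.72 2.35 2.75]
-42 40 -1 [ 626. -197.  204.] 746.0 353.0 100 -0.45 [0.52 1.92 2.39]
-42 0 1 [ 616. -169.  231.] 725.0 379.0 70 -0.42 [ 0.73  2.33 -0.36]
-42 0 1 [ 616. -169.  231.] 725.0 379.0 100 -0.42 [ 0.53  1.91 -0.72]
-42 0 -1 [ 616. -169.  231.] 725.0 379.0 70 -0.42 [0.73 2.33 2.78]
-42 0 -1 [ 616. -169.  231.] 725.0 379.0 100 -0.42 [0.53 1.91 2.42]
-20 0 1 [ 593. -107.  271.] 640.0 459.0 70 -0.27 [ 0.33  2.1  -0.48]
-20 0 1 [ 593. -107.  271.] 640.0 459.0 100 -0.27 [ 0.28  1.6  -0.64]
-20 0 -1 [ 593. -107.  271.] 640.0 459.0 70 -0.27 [0.33 2.1  2.66]
-20 0 -1 [ 593. -107.  271.] 640.0 459.0 100 -0.27 [0.28 1.6  2.5 ]
0 0 1 [570. -42. 283.] 571.0 483.0 70 -0.07 [ 0.    1.92 -0.42]
0 0 1 [570. -42. 283.] 571.0 483.0 100 -0.07 [ 0.    1.4  -0.42]
0 0 -1 [570. -42. 283.] 571.0 483.0 70 -0.07 [0.   1.92 2.72]
0 0 -1 [570. -42. 283.] 571.0 483.0 100 -0.07 [0.   1.4  2.72]
15 0 1 [552.   8. 276.] 537.0 469.0 70 0.11 [-0.26  1.85 -0.33]
15 0 1 [552.   8. 276.] 537.0 469.0 100 0.11 [-0.26  1.34 -0.19]
15 0 -1 [552.   8. 276.] 537.0 469.0 70 0.11 [-0.26  1.85  2.82]
15 0 -1 [552.   8. 276.] 537.0 469.0 100 0.11 [-0.26  1.34  2.95]
```

```bash
python3 -m pendant '[[0.027,0.03,-0.5,0,0,-0.8],[0,0,-0.6,0,0,-0.8],[0,0,-0.6,0,0,-0.85],[0,0,-0.6,0,0,0],[0,0,-0.5,0,0,0],[0,0,-0.3,0,0,0],[0,0,0,0,0,0],[0,0,0,0,0,0]]'; python3 - <<'E'
from h import *
s=bot.read_state();R,p=pose(s);print(p,R.round(3),s["joint_pos"].round(3) if hasattr(s["joint_pos"],'round') else s["joint_pos"])
E
```

```text
clock: 3.62
tool_pos: [472.8, 318.2, 104.3]
eef_rot: [-0.001, 0.998, 0.071, 0.001]
contact_force: [0.9, 0.9, 0.3]
gripper_width: 94.1
finger_force: 0.0
[472.84300791 318.2478289  104.34450463] [[ 0.99   0.141  0.003]
 [ 0.141 -0.99   0.001]
 [ 0.003 -0.001 -1.   ]] [ 0.493  0.181  1.503 -0.     1.455  1.922]
```

```bash
python3 -m pendant '[[-0.02,-0.01,-0.055,0,0,0],[0,0,0,0,0,0]]'; python3 -m pendant '[[0,0,0,0,0,0],[0,0,0,0,0,0],[0,0,0,0,0,0],[0,0,0,0,0,0],[0,0,0,0,0,0],[0,0,0,0,0,0],[0,0,0,0,0,0],[0,0,0,0,0,0]]' 1 45; python3 - <<'E'
from h import *
s=bot.read_state();print(s["contact_force"],s["finger_force"],s["joint_pos"],s["moment"])
E
```

```text
clock: 3.88
tool_pos: [470.9, 317.6, 99.8]
eef_rot: [-0.0, 0.997, 0.071, 0.0]
contact_force: [-0.5, 0.1, -0.2]
gripper_width: 94.0
finger_force: 0.0
clock: 4.88
tool_pos: [470.7, 317.4, 99.2]
eef_rot: [0.0, 0.997, 0.071, -0.0]
contact_force: [-0.2, -0.5, 0.2]
gripper_width: 23.8
finger_force: 45.0
[-0.24704827 -0.53932482  0.20371735] 44.99929904937744 [ 4.93499682e-01  1.82071438e-01  1.51198052e+00 -1.94232869e-04
  1.44766095e+00  1.92257235e+00] [-0.03636316 -0.04194341 -0.01025843]
```

```bash
cat >> h.py <<'E'
Xs=np.array([np.cos(np.radians(110.05)),np.sin(np.radians(110.05)),0]);Zw=np.array([0,0,1.]);A=np.array([569.6,-41.7,80])
Ys=np.cross(Zw,Xs)
BO=np.array([0.,0,39.2])  # bore in tool frame
def target(th,out,A=A,pitch=0,rad=160):
    t=np.radians(th);z=-(np.sin(t)*Xs+np.cos(t)*Zw);x=np.cos(t)*Xs-np.sin(t)*Zw
    B=A-rad*z-out*x
    t+=np.radians(pitch);z=-(np.sin(t)*Xs+np.cos(t)*Zw);x=np.cos(t)*Xs-np.sin(t)*Zw
    R=np.stack([x,np.cross(z,x),z],1);return R,B-R@BO
def delta(R1,p1,s=None):
    R,p=pose(s or bot.read_state());return (p1-p)/60,Ro.from_matrix(R1@R.T).as_rotvec()/0.08
def where(s=None):
    s=s or bot.read_state();R,p=pose(s);B=p+R@BO-A
    l=np.array([B@Xs,B@Ys,B@Zw]);th=np.degrees(np.arctan2(l[0],l[2]))
    xl=np.array([R[:,0]@Xs,R[:,0]@Ys,R[:,0]@Zw]);
    return dict(th=th.round(2),r=np.hypot(l[0],l[2]).round(2),y=l[1].round(2),l=l.round(1),pitch=np.degrees(np.arctan2(-xl[2],xl[0])).round(2),yaw=np.degrees(xl[1]).round(2),roll=np.degrees(R[:,1]@Zw).round(2),F=np.round(s["contact_force"],1),M=np.round(s["moment"],2),t=round(float(s["clock"]),2))
E
python3 - <<'E'
from h import *
R,p=target(-42,45);print(p);d,r=delta(R,p);print(d.round(2),r.round(2),np.linalg.norm(r)*.08);print(R.round(3))
E
```

```text
[ 626.76252162 -198.32731978  197.92357195]
[ 2.6  -8.6   1.65] [ 8.96 -5.36 21.12] 1.8845784433508643
[[-0.255  0.939 -0.229]
 [ 0.698  0.343  0.629]
 [ 0.669  0.    -0.743]]
```

```bash
python3 - <<'E'
from h import *
R,p=target(-42,60,pitch=42);d,r=delta(R,p);print(p,d.round(2),r.round(2))
E
python3 -m pendant '[[0,0,0.5,0,0,0],[0,0,0.9,0,0,0],[0,0,0.9,0,0,0.9],[0,0,0.9,0,0,0.9],[0,0,0.9,0,0,0.9],[0,0,0.5,0,0,0.9],[0.22,-0.75,0,0,0,0.9],[0.22,-0.75,0,0,0,0.9],[0.22,-0.75,0,0,0,0.9]]'
```

```text
[ 621.59155176 -184.15868048  197.95533569] [ 2.51 -8.36  1.65] [ 0.    0.   22.24]
clock: 6.0
tool_pos: [510.4, 181.3, 374.4]
eef_rot: [-0.0, 0.948, 0.319, -0.001]
contact_force: [0.5, -0.1, -1.7]
gripper_width: 23.6
finger_force: 45.0
```

```bash
python3 -m pendant '[[0.22,-0.75,0,0,0,1],[0.22,-0.75,0,0,0,1],[0.22,-0.75,0,0,0,1],[0.22,-0.75,0,0,0,1],[0.22,-0.75,0,0,0,1],[0.22,-0.75,0,0,0,1],[0.22,-0.75,0,0,0,1],[0.22,-0.75,0,0,0,1],[0,0,0,0,0,1],[0,0,0,0,0,1],[0,0,0,0,0,1],[0,0,0,0,0,1],[0,0,0,0,0,1],[0,0,0,0,0,1],[0,0,0,0,0,1],[0,0,0,0,0,1],[0,0,0,0,0,0]]'; python3 - <<'E'
from h import *
R,p=target(-42,60,pitch=42);d,r=delta(R,p);print(p,d.round(2),r.round(2));print(bot.read_state()["joint_pos"]); print(where())
E
```

```text
clock: 8.12
tool_pos: [615.9, -177.5, 374.2]
eef_rot: [-0.001, 0.572, 0.821, -0.0]
contact_force: [0.1, 0.2, -1.4]
gripper_width: 23.8
finger_force: 45.0
[ 621.59155176 -184.15868048  197.95533569] [ 0.1  -0.11 -2.94] [-0.01 -0.02 -0.05]
[-3.69119093e-01  3.31677474e-01  7.81019618e-01  1.02096415e-04
  2.03058769e+00 -7.23117117e-01]
{'th': np.float64(-29.35), 'r': np.float64(292.57), 'y': np.float64(3.15), 'l': array([-143.4,    3.1,  255. ]), 'pitch': np.float64(-0.07), 'yaw': np.float64(0.24), 'roll': np.float64(-0.07), 'F': array([ 0.1,  0.2, -1.4]), 'M': array([-0.04, -0.09,  0.04]), 't': 8.12}
```

```bash
python3 -m pendant '[[0.1,-0.11,0,0,0,0],[0,0,-0.6,0,0,0],[0,0,-0.6,0,0,0],[0,0,-0.6,0,0,0],[0,0,-0.6,0,0,0],[0,0,-0.5,0,0,0],[0,0,0,0,0,0],[0,0,0,0,0,0]]'; python3 - <<'E'
from h import *
import pickle
print(where());s=bot.read_state();w=snap("wrist");pickle.dump((s,w),open("w2.pkl","wb"));save(w,"w2.png")
C=wcloud(w,s)-A;lx=C@Xs;ly=C@Ys;lz=C[...,2]
r=np.hypot(lx,lz);th=np.degrees(np.arctan2(lx,lz))
ok=(w["range_z"]>0)&(lz>40)&(abs(ly)<16)&(abs(r-163)<9)
for t in range(-44,24,4):
    k=ok&(th>=t)&(th<t+4)
    if k.any(): print(t,k.sum(),*np.percentile(ly[k],[2,50,98]).round(1),((ly[k].min()+ly[k].max())/2).round(2),*np.percentile(r[k],[50,98]).round(1))
R,p=target(-42,50);d,rr=delta(R,p);print(d.round(2),rr.round(2))
E
```

```text
clock: 9.12
tool_pos: [622.6, -184.6, 202.6]
eef_rot: [0.001, 0.571, 0.821, 0.0]
contact_force: [-0.5, -0.0, -1.6]
gripper_width: 23.6
finger_force: 45.0
{'th': np.float64(-61.34), 'r': np.float64(173.78), 'y': np.float64(-0.85), 'l': array([-152.5,   -0.9,   83.4]), 'pitch': np.float64(0.08), 'yaw': np.float64(0.26), 'roll': np.float64(0.09), 'F': array([-0.5, -0. , -1.6]), 'M': array([ 0.01, -0.14, -0.03]), 't': 9.12}
-44 39 -3.5 1.1 5.8 1.16 165.0 165.8
-40 411 -4.5 1.1 6.7 1.16 164.9 166.5
-36 513 -4.6 1.1 6.8 1.15 165.0 166.4
-32 662 -4.5 1.1 6.8 1.1 165.0 166.6
-28 812 -4.6 1.0 6.7 1.13 164.9 166.8
-24 987 -4.6 1.0 6.7 1.1 165.0 166.8
-20 1191 -4.6 1.0 6.7 1.09 165.0 167.1
-16 1400 -4.7 1.0 6.7 0.96 165.1 167.1
-12 744 -4.8 1.0 6.7 1.05 165.1 167.3
[ 0.09 -0.29 -0.15] [ 8.62  3.2  -0.04]
```

View pics/w2.png

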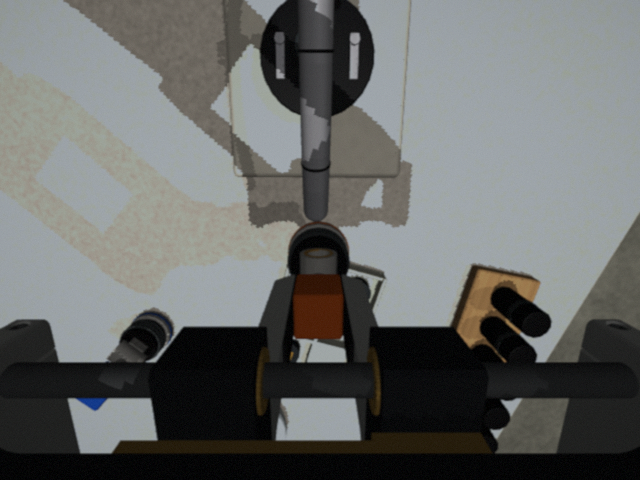

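```bash
python3 - <<'E'
from h import *
import pickle
s,w=pickle.load(open("w2.pkl","rb"));R,p=pose(s);C=(wcloud(w,s)-p)@R
hsv=cv2.cvtColor(w["color"],cv2.COLOR_RGB2HSV)
m=np.zeros((480,640),bool);m[265:345,285:350]=1
m&=(hsv[...,1]>150)&(hsv[...,0]<20)
P=C[m];print("grip tool",np.percentile(P,[2,25,50,75,98],axis=0).round(1))
m=np.zeros((480,640),bool);m[235:280,290:345]=1
m&=(C[...,2]>20)&(C[...,2]<50);P=C[m];print("sleeve",len(P),np.percentile(P,[2,50,98],axis=0).round(1), P[:,1].min(),P[:,1].max(),P[:,0].max())
m=np.zeros((480,640),bool);m[170:225,295:340]=1
m&=(C[...,2]>-30)&(C[...,2]<60);P=C[m];print("rod",np.percentile(P,[1,50,99],axis=0).round(1),(P[:,1].min()+P[:,1].max())/2,P[:,0].min())
E
```

```text
grip tool [[ -9.1 -12.1 -20.7]
 [ -1.3  -6.4 -19. ]
 [  6.7  -0.2 -18.4]
 [ 12.6   5.7 -14.9]
 [ 13.3  11.4   6.2]]
sleeve 911 [[  5.  -11.5  26.8]
 [ 13.   -0.3  30.9]
 [ 16.4  11.1  47.4]] -12.332193101679948 11.347824101636348 16.660620818643096
rod [[ 45.4  -7.4 -21.4]
 [ 59.3  -1.6 -13.2]
 [ 69.7   4.1  -2.1]] -1.6614340275631982 44.25039548293221
```

```bash
sed -i 's/^BO=.*/BO=np.array([0.8,0.,39.3])/; s/^Ys=.*/Ys=np.cross(Zw,Xs); A=A+0.4*Ys/' h.py; python3 - <<'E'
from h import *
print(where());R,p=target(-42,45);d,rr=delta(R,p);print((d/10).round(3),(rr/10).round(3))
E
```

```text
{'th': np.float64(-61.01), 'r': np.float64(173.64), 'y': np.float64(-1.59), 'l': array([-151.9,   -1.6,   84.2]), 'pitch': np.float64(0.14), 'yaw': np.float64(0.27), 'roll': np.float64(0.16), 'F': array([ 1.2,  0.4, -0.9]), 'M': array([-0.04, -0.06, -0.  ]), 't': 9.18}
[ 0.006 -0.024 -0.01 ] [ 0.862  0.32  -0.004]
```

```bash
python3 -m pendant '[[0.006,-0.024,-0.01,0.86,0.32,0],[0.006,-0.024,-0.01,0.86,0.32,0],[0.006,-0.024,-0.01,0.86,0.32,0],[0.006,-0.024,-0.01,0.86,0.32,0],[0.006,-0.024,-0.01,0.86,0.32,0],[0.006,-0.024,-0.01,0.86,0.32,0],[0.006,-0.024,-0.01,0.86,0.32,0],[0.006,-0.024,-0.01,0.86,0.32,0],[0.006,-0.024,-0.01,0.86,0.32,0],[0.006,-0.024,-0.01,0.86,0.32,0],[0,0,0,0,0,0],[0,0,0,0,0,0]]'; cat > chk.py <<'E'
from h import *
import pickle,sys
s=bot.read_state();w=snap("wrist");pickle.dump((s,w),open("w3.pkl","wb"));save(w,"w_%s.png"%sys.argv[1])
R,p=pose(s);C=(wcloud(w,s)-p)@R;hsv=cv2.cvtColor(w["color"],cv2.COLOR_RGB2HSV)
m=np.zeros((480,640),bool);m[255:350,275:360]=1
m&=(hsv[...,1]>150)&(hsv[...,0]<20)&(C[...,2]<-10);P=C[m];print("grip top",len(P),P.min(0).round(1),P.max(0).round(1))
gy=(P[:,1].min()+P[:,1].max())/2
# rod relative to bore centre in tool frame
D=C-np.array([0,0,39.3]); 
m=np.zeros((480,640),bool);m[0:250,280:360]=1
for x0 in range(16,120,8):
    k=m&(D[...,0]>=x0)&(D[...,0]<x0+8)&(abs(D[...,1])<12)&(D[...,2]<40)&(D[...,2]>-60)
    if k.sum()>20:
        q=D[k];print(x0,k.sum(),"y-mid",((np.percentile(q[:,1],2)+np.percentile(q[:,1],98))/2-gy).round(2),"z top",np.percentile(q[:,2],[3,50]).round(1))
for i in range(3):snap("wrist") if i else 0; print(where())
E
python3 chk.py 3
```

```text
clock: 10.68
tool_pos: [626.1, -198.8, 196.4]
eef_rot: [-0.293, 0.533, 0.767, 0.204]
contact_force: [-0.3, 0.2, -1.8]
gripper_width: 23.6
finger_force: 45.0
grip top 2606 [ -10.7  -13.2 -162.3] [ 76.3  12.3 -10. ]
16 531 y-mid 0.38 z top [10.4 25. ]
48 247 y-mid 0.4 z top [-7.9 -5.9]
56 280 y-mid 0.4 z top [-7.6 -5.5]
64 280 y-mid 0.4 z top [-6.5 -4.9]
72 291 y-mid 0.39 z top [-5.7 -3.6]
80 291 y-mid 0.38 z top [-4.3 -2.1]
88 297 y-mid 0.71 z top [-2.2  0.2]
96 299 y-mid 0.7 z top [0.4 2.6]
104 295 y-mid 0.71 z top [2.8 5.7]
112 287 y-mid 0.68 z top [6.4 9.1]
{'th': np.float64(-57.8), 'r': np.float64(165.19), 'y': np.float64(0.49), 'l': array([-139.8,    0.5,   88. ]), 'pitch': np.float64(-41.85), 'yaw': np.float64(0.29), 'roll': np.float64(0.06), 'F': array([-0.,  0., -3.]), 'M': array([-0.65, -0.32, -0.05]), 't': 10.72}
{'th': np.float64(-57.73), 'r': np.float64(165.04), 'y': np.float64(0.51), 'l': array([-139.5,    0.5,   88.1]), 'pitch': np.float64(-41.86), 'yaw': np.float64(0.3), 'roll': np.float64(0.06), 'F': array([ 0.3, -0.5, -2.2]), 'M': array([-0.62, -0.32, -0.  ]), 't': 10.78}
{'th': np.float64(-57.74), 'r': np.float64(164.87), 'y': np.float64(0.56), 'l': array([-139.4,    0.6,   88. ]), 'pitch': np.float64(-41.89), 'yaw': np.float64(0.29), 'roll': np.float64(0.05), 'F': array([-0.2, -0. , -2.2]), 'M': array([-0.68, -0.34,  0.01]), 't': 10.82}
```

View pics/w_3.png

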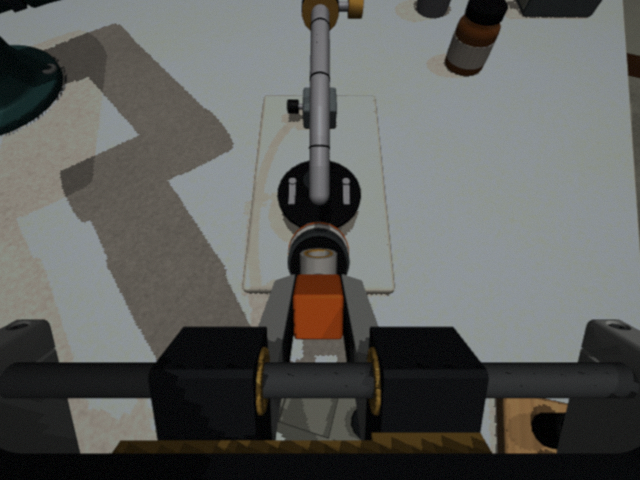

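```bash
cat > d.py <<'E'
from h import *
import sys
a=[float(v) for v in sys.argv[1:]]
print(where());R,p=target(*a[:2],A=A,rad=160);n=a[2]
d,r=delta(R,p);print((d/n).round(3),(r/n).round(3))
E
python3 d.py -42 20 5
```

```text
{'th': np.float64(-57.74), 'r': np.float64(164.87), 'y': np.float64(0.56), 'l': array([-139.4,    0.6,   88. ]), 'pitch': np.float64(-41.89), 'yaw': np.float64(0.29), 'roll': np.float64(0.05), 'F': array([-0.2, -0. , -2.2]), 'M': array([-0.68, -0.34,  0.01]), 't': 10.82}
[-0.019  0.055  0.058] [ 0.004  0.004 -0.015]
```

```bash
python3 -m pendant '[[-0.019,0.055,0.058,0.004,0.004,-0.015],[-0.019,0.055,0.058,0.004,0.004,-0.015],[-0.019,0.055,0.058,0.004,0.004,-0.015],[-0.019,0.055,0.058,0.004,0.004,-0.015],[-0.019,0.055,0.058,0.004,0.004,-0.015],[0,0,0,0,0,0],[0,0,0,0,0,0]]'; python3 chk.py 4; python3 d.py -42 0 8
```

```text
clock: 11.7
tool_pos: [619.8, -182.1, 212.5]
eef_rot: [-0.295, 0.535, 0.764, 0.206]
contact_force: [0.4, -0.1, -1.9]
gripper_width: 23.5
finger_force: 45.0
grip top 2610 [ -10.6  -13.1 -162.3] [ 76.3  12.2 -10. ]
16 286 y-mid 0.47 z top [ 6.7 21.3]
24 214 y-mid 0.13 z top [-7.6 -5.8]
32 251 y-mid 0.13 z top [-6.8 -5.4]
40 257 y-mid 0.13 z top [-6.2 -4.6]
48 259 y-mid 0.13 z top [-5.3 -3.2]
56 266 y-mid 0.13 z top [-3.9 -1.8]
64 264 y-mid 0.14 z top [-1.7  0.5]
72 266 y-mid 0.14 z top [0.5 3. ]
80 264 y-mid 0.14 z top [3.4 6.1]
88 268 y-mid 0.14 z top [7.  9.5]
96 248 y-mid 0.14 z top [10.3 13.6]
104 241 y-mid 0.15 z top [14.8 18.1]
112 230 y-mid 0.13 z top [19.8 23.6]
{'th': np.float64(-49.64), 'r': np.float64(160.27), 'y': np.float64(0.65), 'l': array([-122.1,    0.7,  103.8]), 'pitch': np.float64(-42.19), 'yaw': np.float64(-0.11), 'roll': np.float64(-0.11), 'F': array([-0.6, -0.7, -1.7]), 'M': array([-0.66, -0.36,  0.06]), 't': 11.75}
{'th': np.float64(-49.65), 'r': np.float64(160.21), 'y': np.float64(0.64), 'l': array([-122.1,    0.6,  103.7]), 'pitch': np.float64(-42.2), 'yaw': np.float64(-0.11), 'roll': np.float64(-0.11), 'F': array([ 0.3,  0.6, -2.5]), 'M': array([-0.61, -0.32,  0.04]), 't': 11.8}
{'th': np.float64(-49.67), 'r': np.float64(160.24), 'y': np.float64(0.66), 'l': array([-122.2,    0.7,  103.7]), 'pitch': np.float64(-42.2), 'yaw': np.float64(-0.12), 'roll': np.float64(-0.12), 'F': array([-0.5,  0.2, -2.4]), 'M': array([-0.68, -0.36, -0.01]), 't': 11.85}
{'th': np.float64(-49.67), 'r': np.float64(160.24), 'y': np.float64(0.66), 'l': array([-122.2,    0.7,  103.7]), 'pitch': np.float64(-42.2), 'yaw': np.float64(-0.12), 'roll': np.float64(-0.12), 'F': array([-0.5,  0.2, -2.4]), 'M': array([-0.68, -0.36, -0.01]), 't': 11.85}
[-0.01   0.03   0.032] [-0.004 -0.005  0.001]
```

```bash
sed -i 's/A=A+0.4\*Ys/A=A+0.7*Ys/' h.py; python3 d.py -42 10 5
```

```text
{'th': np.float64(-49.67), 'r': np.float64(160.24), 'y': np.float64(0.36), 'l': array([-122.2,    0.4,  103.7]), 'pitch': np.float64(-42.2), 'yaw': np.float64(-0.12), 'roll': np.float64(-0.12), 'F': array([-0.5,  0.2, -2.4]), 'M': array([-0.68, -0.36, -0.01]), 't': 11.85}
[-0.008  0.025  0.029] [-0.006 -0.008  0.002]
```

```bash
python3 -m pendant '[[-0.008,0.025,0.029,-0.006,-0.008,0.002],[-0.008,0.025,0.029,-0.006,-0.008,0.002],[-0.008,0.025,0.029,-0.006,-0.008,0.002],[-0.008,0.025,0.029,-0.006,-0.008,0.002],[-0.008,0.025,0.029,-0.006,-0.008,0.002],[0,0,0,0,0,0],[0,0,0,0,0,0]]'; python3 d.py -42 0 5; python3 - <<'E'
from h import *
w=snap("wrist");save(w,"w5.png",(240,150,400,290),4)
E
```

```text
clock: 12.72
tool_pos: [617.4, -174.6, 221.3]
eef_rot: [-0.293, 0.535, 0.765, 0.206]
contact_force: [0.4, -0.5, -2.6]
gripper_width: 23.8
finger_force: 45.0
{'th': np.float64(-45.44), 'r': np.float64(160.44), 'y': np.float64(-0.06), 'l': array([-1.143e+02, -1.000e-01,  1.126e+02]), 'pitch': np.float64(-41.98), 'yaw': np.float64(0.02), 'roll': np.float64(0.03), 'F': array([ 0.4, -0.5, -2.6]), 'M': array([-0.65, -0.28,  0.02]), 't': 12.72}
[-0.008  0.023  0.021] [ 0.     0.001 -0.   ]
```

View pics/w5.png

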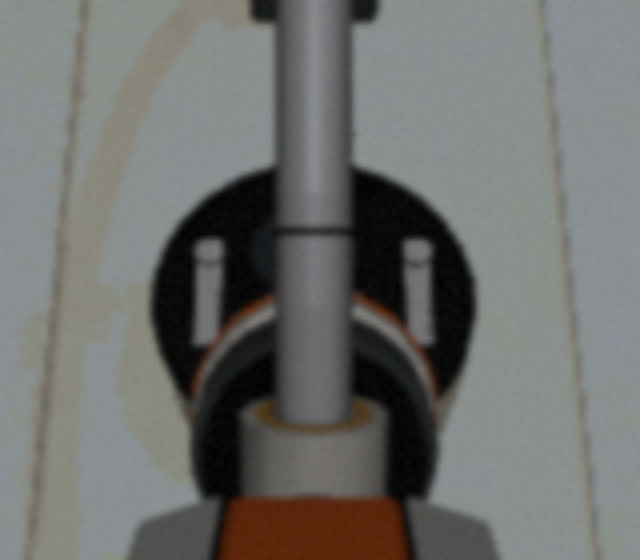

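```bash
python3 -m pendant '[[-0.008,0.023,0.021,0,0,0],[-0.008,0.023,0.021,0,0,0],[-0.008,0.023,0.021,0,0,0],[-0.008,0.023,0.021,0,0,0],[-0.008,0.023,0.021,0,0,0],[0,0,0,0,0,0]]'; python3 d.py -38 0 4;
```

```text
clock: 13.52
tool_pos: [615.0, -167.5, 227.9]
eef_rot: [-0.293, 0.535, 0.765, 0.206]
contact_force: [-0.3, 0.2, -2.0]
gripper_width: 23.7
finger_force: 45.0
{'th': np.float64(-41.88), 'r': np.float64(160.08), 'y': np.float64(-0.23), 'l': array([-106.9,   -0.2,  119.2]), 'pitch': np.float64(-41.97), 'yaw': np.float64(0.04), 'roll': np.float64(0.04), 'F': array([-0.3,  0.2, -2. ]), 'M': array([-0.63, -0.37, -0.01]), 't': 13.53}
[-0.016  0.04   0.036] [-0.204 -0.072 -0.001]
```

```bash
python3 -m pendant '[[-0.016,0.04,0.036,-0.204,-0.072,0],[-0.016,0.04,0.036,-0.204,-0.072,0],[-0.016,0.04,0.036,-0.204,-0.072,0],[-0.016,0.04,0.036,-0.204,-0.072,0],[0,0,0,0,0,0]]'; python3 d.py -32 0 6
```

```text
clock: 14.15
tool_pos: [611.2, -157.5, 237.3]
eef_rot: [-0.266, 0.542, 0.775, 0.187]
contact_force: [0.5, -0.4, -3.1]
gripper_width: 23.8
finger_force: 45.0
{'th': np.float64(-37.76), 'r': np.float64(160.44), 'y': np.float64(-0.04), 'l': array([-98.3,  -0. , 126.8]), 'pitch': np.float64(-37.93), 'yaw': np.float64(0.07), 'roll': np.float64(0.05), 'F': array([ 0.5, -0.4, -3.1]), 'M': array([-0.55, -0.31,  0.03]), 't': 14.15}
[-0.016  0.044  0.031] [-0.203 -0.072 -0.002]
```

```bash
python3 -m pendant '[[-0.016,0.043,0.033,-0.203,-0.072,-0.002],[-0.016,0.043,0.033,-0.203,-0.072,-0.002],[-0.016,0.044,0.031,-0.203,-0.072,-0.002],[-0.016,0.044,0.031,-0.203,-0.072,-0.002],[-0.016,0.045,0.029,-0.203,-0.072,-0.002],[-0.016,0.045,0.029,-0.203,-0.072,-0.002],[0,0,0,0,0,0]]'; python3 d.py -24 0 8
```

```text
clock: 15.02
tool_pos: [605.4, -141.7, 248.2]
eef_rot: [-0.226, 0.551, 0.788, 0.158]
contact_force: [0.2, 0.2, -2.1]
gripper_width: 23.9
finger_force: 45.0
{'th': np.float64(-32.03), 'r': np.float64(159.63), 'y': np.float64(-0.02), 'l': array([-84.7,  -0. , 135.3]), 'pitch': np.float64(-32.03), 'yaw': np.float64(-0.02), 'roll': np.float64(-0.02), 'F': array([ 0.2,  0.2, -2.1]), 'M': array([-0.48, -0.27, -0.01]), 't': 15.03}
[-0.017  0.048  0.028] [-0.206 -0.075  0.   ]
```

```bash
python3 -m pendant '[[-0.017,0.047,0.031,-0.206,-0.075,0],[-0.017,0.047,0.030,-0.206,-0.075,0],[-0.017,0.047,0.029,-0.206,-0.075,0],[-0.017,0.048,0.028,-0.206,-0.075,0],[-0.017,0.048,0.028,-0.206,-0.075,0],[-0.017,0.048,0.027,-0.206,-0.075,0],[-0.017,0.049,0.026,-0.206,-0.075,0],[-0.017,0.049,0.025,-0.206,-0.075,0],[0,0,0,0,0,0]]'; python3 d.py -16 0 8; python3 - <<'E'
from h import *
# collar location from top and scene depth now
for n in("top","scene"):
    d=snap(n);C=cloud(d)-A;lx=C@Xs;ly=C@Ys;r=np.hypot(lx,C[...,2]);th=np.degrees(np.arctan2(lx,C[...,2]))
    ok=(d["range_z"]>0)&(abs(ly)<12)&(r>163)&(r<178)&(th>-8)&(th<35)
    print(n,[(t,int(k.sum()),round(float(np.percentile(r[k],75)),1),round(float(ly[k].max()-ly[k].min()),1)) for t in range(-8,34,2) for k in[ok&(th>=t)&(th<t+2)] if k.any()])
    hsv=cv2.cvtColor(d["color"],cv2.COLOR_RGB2HSV);k=ok&(hsv[...,1]>110)&(hsv[...,0]>10)&(hsv[...,0]<35);print("brass",k.sum(),np.percentile(th[k],[0,5,50,95,100]).round(1) if k.any() else "")
E
```

```text
clock: 16.15
tool_pos: [597.2, -118.7, 261.5]
eef_rot: [-0.17, 0.561, 0.801, 0.119]
contact_force: [0.2, -0.3, -2.4]
gripper_width: 23.6
finger_force: 45.0
{'th': np.float64(-24.02), 'r': np.float64(159.8), 'y': np.float64(-0.23), 'l': array([-65.1,  -0.2, 146. ]), 'pitch': np.float64(-24.0), 'yaw': np.float64(-0.02), 'roll': np.float64(-0.02), 'F': array([ 0.2, -0.3, -2.4]), 'M': array([-0.44, -0.24,  0.03]), 't': 16.15}
[-0.019  0.051  0.02 ] [-0.205 -0.075  0.001]
top [(-8, 5, 168.6, 6.1), (-6, 8, 167.3, 11.8), (-4, 9, 166.4, 8.6), (-2, 9, 165.0, 9.5), (0, 6, 168.0, 10.2), (2, 7, 167.8, 7.2), (4, 5, 168.1, 7.6), (6, 14, 171.9, 20.6), (8, 17, 171.2, 22.5), (10, 20, 172.7, 19.6), (12, 8, 170.1, 18.0), (14, 11, 167.3, 10.8), (16, 7, 167.1, 8.3), (18, 7, 167.5, 8.9), (20, 8, 167.7, 10.1), (22, 7, 166.8, 8.4), (24, 8, 167.7, 9.7), (26, 8, 166.8, 9.8), (28, 4, 166.3, 6.4), (30, 9, 167.1, 10.4), (32, 8, 167.3, 9.2)]
brass 7 [6.2 6.2 6.7 7.2 7.2]
scene [(-8, 8, 166.2, 5.0), (-6, 10, 166.5, 4.9), (-4, 8, 166.4, 5.7), (4, 10, 169.6, 15.6), (6, 30, 170.4, 20.5), (8, 32, 172.5, 23.3), (10, 15, 172.3, 19.2), (12, 5, 171.9, 11.1), (14, 1, 166.9, 0.0), (16, 6, 166.5, 5.3), (18, 5, 165.6, 8.6), (20, 6, 165.9, 5.6), (22, 6, 166.7, 9.6), (24, 5, 166.9, 9.4), (26, 3, 165.2, 7.8), (28, 8, 165.8, 10.3), (30, 1, 165.1, 0.0), (32, 3, 165.8, 6.8)]
brass 47 [5.1 5.8 6.6 8.8 9.2]
```

```bash
python3 -m pendant '[[-0.019,0.050,0.024,-0.205,-0.075,0],[-0.019,0.050,0.023,-0.205,-0.075,0],[-0.019,0.051,0.022,-0.205,-0.075,0],[-0.019,0.051,0.021,-0.205,-0.075,0],[-0.019,0.051,0.020,-0.205,-0.075,0],[-0.019,0.051,0.018,-0.205,-0.075,0],[-0.019,0.052,0.017,-0.205,-0.075,0],[-0.019,0.052,0.016,-0.205,-0.075,0],[0,0,0,0,0,0]]'; python3 d.py -8 0 8
```

```text
clock: 17.38
tool_pos: [588.0, -94.2, 271.0]
eef_rot: [-0.114, 0.568, 0.811, 0.08]
contact_force: [-0.6, -0.3, -2.1]
gripper_width: 23.5
finger_force: 45.0
{'th': np.float64(-16.0), 'r': np.float64(159.66), 'y': np.float64(-0.02), 'l': array([-44. ,  -0. , 153.5]), 'pitch': np.float64(-16.01), 'yaw': np.float64(-0.03), 'roll': np.float64(-0.01), 'F': array([-0.6, -0.3, -2.1]), 'M': array([-0.36, -0.14,  0.02]), 't': 17.38}
[-0.019  0.053  0.013] [-0.205 -0.075  0.001]
```

```bash
python3 -m pendant '[[-0.019,0.052,0.017,-0.205,-0.075,0],[-0.019,0.052,0.016,-0.205,-0.075,0],[-0.019,0.053,0.015,-0.205,-0.075,0],[-0.019,0.053,0.014,-0.205,-0.075,0],[-0.019,0.053,0.013,-0.205,-0.075,0],[-0.019,0.053,0.011,-0.205,-0.075,0],[-0.019,0.054,0.010,-0.205,-0.075,0],[-0.019,0.054,0.008,-0.205,-0.075,0],[0,0,0,0,0,0]]'; python3 d.py -2 0 8
```

```text
clock: 18.5
tool_pos: [578.9, -68.7, 277.1]
eef_rot: [-0.057, 0.572, 0.817, 0.04]
contact_force: [0.7, -0.1, -1.8]
gripper_width: 23.8
finger_force: 45.0
{'th': np.float64(-8.01), 'r': np.float64(159.86), 'y': np.float64(-0.15), 'l': array([-22.3,  -0.2, 158.3]), 'pitch': np.float64(-8.02), 'yaw': np.float64(-0.03), 'roll': np.float64(-0.01), 'F': array([ 0.7, -0.1, -1.8]), 'M': array([-0.17, -0.15,  0.03]), 't': 18.5}
[-0.015  0.041  0.004] [-0.154 -0.056  0.001]
```

Before closing in, measure the collar and ring from the wrist camera.

```bash
python3 -m pendant '[[-0.015,0.040,0.006,-0.154,-0.056,0],[-0.015,0.040,0.006,-0.154,-0.056,0],[-0.015,0.041,0.005,-0.154,-0.056,0],[-0.015,0.041,0.005,-0.154,-0.056,0],[-0.015,0.041,0.004,-0.154,-0.056,0],[-0.015,0.041,0.003,-0.154,-0.056,0],[-0.015,0.041,0.002,-0.154,-0.056,0],[-0.015,0.041,0.002,-0.154,-0.056,0],[0,0,0,0,0,0]]'; cat > ring.py <<'E'
from h import *
import sys
print(where());s=bot.read_state();w=snap("wrist");save(w,sys.argv[1],(240,150,400,290),4)
C=wcloud(w,s)-A;lx=C@Xs;ly=C@Ys;r=np.hypot(lx,C[...,2]);th=np.degrees(np.arctan2(lx,C[...,2]))
ok=(w["range_z"]>0)&(abs(ly)<8)&(r>162)&(r<178)&(th>-8)&(th<25)
for t in np.arange(0,16,.5):
    k=ok&(th>=t)&(th<t+.5)
    if k.any(): print(t,k.sum(),np.percentile(r[k],[50,90]).round(1),np.median(w["color"][k],0),end="; ")
E
python3 ring.py w6.png; python3 d.py 1 0 6
```

```text
clock: 19.62
tool_pos: [571.7, -49.3, 278.9]
eef_rot: [-0.015, 0.573, 0.819, 0.01]
contact_force: [-0.9, 0.1, -2.2]
gripper_width: 23.5
finger_force: 45.0
{'th': np.float64(-2.03), 'r': np.float64(159.75), 'y': np.float64(-0.05), 'l': array([-5.700e+00, -1.000e-01,  1.596e+02]), 'pitch': np.float64(-2.02), 'yaw': np.float64(-0.04), 'roll': np.float64(-0.02), 'F': array([-0.9,  0.1, -2.2]), 'M': array([-0.08, -0.1 ,  0.  ]), 't': 19.62}
0.0 67 [170.9 172.4] [56. 55. 53.]; 0.5 60 [171.  171.9] [57.  56.  54.5]; 1.0 63 [170.9 172.6] [57. 56. 54.]; 1.5 61 [171.2 172. ] [57. 56. 54.]; 2.0 62 [170.9 172.3] [57. 56. 53.]; 2.5 62 [171.3 172.3] [55. 54. 52.]; 3.0 111 [167.6 170.4] [44. 40. 33.]; 3.5 42 [164.9 166.2] [51.  52.  52.5]; 4.0 43 [165.1 166. ] [53. 53. 55.]; 4.5 39 [164.9 166.2] [59. 59. 61.]; 5.0 39 [164.7 166. ] [63. 63. 64.]; 5.5 39 [165.1 166.5] [65. 62. 63.]; 6.0 33 [171.7 172.8] [72. 57. 29.]; 6.5 57 [171.9 173.3] [81. 58. 24.]; 7.0 86 [170.9 172.9] [63. 53. 33.]; 7.5 37 [165.3 166.8] [64. 64. 65.]; 8.0 36 [165.4 166.2] [60.5 60.5 62. ]; 8.5 43 [171.2 173.6] [12. 12. 12.]; 9.0 81 [172.2 173.3] [5. 6. 6.]; 9.5 55 [172.1 173.1] [6. 6. 6.]; 10.0 79 [172.2 173.2] [5. 5. 6.]; 10.5 75 [172.3 173.4] [5. 5. 5.]; 11.0 59 [171.8 173.1] [5. 5. 6.]; 11.5 76 [172.2 173.4] [5. 6. 6.]; 12.0 57 [172.  173.3] [6. 7. 7.]; 12.5 37 [170.9 172.9] [31. 30. 32.]; 13.0 42 [165.  166.2] [64.5 63.  65. ]; 13.5 39 [165.  166.4] [66. 65. 68.]; 14.0 48 [165.4 166. ] [67.  67.  68.5]; 14.5 39 [164.9 166.1] [47. 47. 47.]; 15.0 44 [165.6 166.4] [40.5 41.5 42.5]; 15.5 43 [165.3 166.3] [64. 65. 66.]; {'th': np.float64(-2.11), 'r': np.float64(159.69), 'y': np.float64(-0.04), 'l': array([ -5.9,  -0. , 159.6]), 'pitch': np.float64(-2.03), 'yaw': np.float64(-0.06), 'roll': np.float64(-0.02), 'F': array([-0.5, -0.8, -2.3]), 'M': array([-0.02, -0.13, -0.  ]), 't': 19.68}
[-0.01   0.028  0.001] [-0.103 -0.039  0.002]
```

View pics/w6.png

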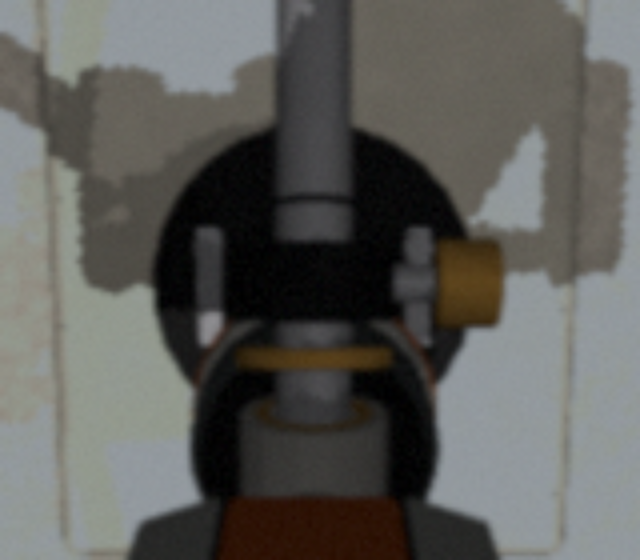

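```bash
python3 -m pendant '[[-0.01,0.028,0.001,-0.103,-0.039,0.001],[-0.01,0.028,0.001,-0.103,-0.039,0.001],[-0.01,0.028,0.001,-0.103,-0.039,0.001],[-0.01,0.028,0,-0.103,-0.039,0.001],[-0.01,0.028,0,-0.103,-0.039,0.001],[-0.01,0.028,0,-0.103,-0.039,0.001],[0,0,0,0,0,0]]'; python3 ring.py w7.png; python3 d.py 2 0 4
```

```text
clock: 20.55
tool_pos: [568.1, -39.4, 279.0]
eef_rot: [0.007, 0.573, 0.819, -0.005]
contact_force: [-0.0, -0.6, -2.2]
gripper_width: 23.4
finger_force: 45.0
{'th': np.float64(1.01), 'r': np.float64(159.71), 'y': np.float64(-0.12), 'l': array([ 2.800e+00, -1.000e-01,  1.597e+02]), 'pitch': np.float64(1.0), 'yaw': np.float64(-0.02), 'roll': np.float64(0.02), 'F': array([-0. , -0.6, -2.2]), 'M': array([-0.06, -0.11, -0.05]), 't': 20.55}
2.5 32 [169.7 171.1] [53.5 52.  49. ]; 3.0 67 [171.  172.5] [56. 55. 53.]; 3.5 59 [171.  171.8] [56. 56. 54.]; 4.0 59 [170.8 172.2] [57. 56. 54.]; 4.5 64 [171.1 172. ] [57. 56. 54.]; 5.0 57 [171.2 172.2] [58. 56. 55.]; 5.5 63 [171.2 172.8] [56. 55. 53.]; 6.0 118 [168.2 171.4] [44.5 40.  34.5]; 6.5 36 [165.3 166. ] [54.  49.  40.5]; 7.0 15 [171.2 172.1] [55. 42. 20.]; 7.5 68 [172.  173.1] [61.5 45.  19. ]; 8.0 79 [170.9 172.7] [48. 35. 15.]; 8.5 44 [171.9 173.1] [7.  6.5 7.5]; 9.0 69 [171.7 173.1] [4. 4. 4.]; 9.5 65 [172.4 173.2] [4. 4. 4.]; 10.0 71 [171.8 172.9] [5. 4. 4.]; 10.5 63 [172.3 173.2] [6. 6. 7.]; 11.0 81 [172.  173.1] [6. 5. 6.]; 11.5 53 [172.2 173.7] [6. 6. 6.]; 12.0 80 [172.  173.2] [5. 5. 6.]; 12.5 45 [170.3 172.2] [29. 29. 30.]; 13.0 52 [165.2 166.4] [65.  65.  66.5]; 13.5 36 [165.2 166.6] [65. 65. 66.]; 14.0 36 [165.1 166.3] [66. 65. 67.]; 14.5 50 [165.3 166.1] [52.  52.5 53.5]; 15.0 42 [164.9 166.3] [37.  37.  37.5]; 15.5 38 [165.2 166.4] [69.  68.5 70. ]; {'th': np.float64(0.95), 'r': np.float64(159.69), 'y': np.float64(-0.1), 'l': array([ 2.600e+00, -1.000e-01,  1.597e+02]), 'pitch': np.float64(1.0), 'yaw': np.float64(-0.04), 'roll': np.float64(0.01), 'F': array([ 0.5, -0.6, -2.1]), 'M': array([-0.03, -0.14,  0.02]), 't': 20.6}
[-0.006  0.014  0.001] [-0.052 -0.018  0.002]
```

```bash
python3 -m pendant '[[-0.003,0.007,0,-0.026,-0.009,0],[-0.003,0.007,0,-0.026,-0.009,0],[0,0,0,0,0,0],[0,0,0,0,0,0]]'; python3 ring.py w8.png | tr ';' '\n' | egrep '^ (6.5|7.0|7.5|8.0|8.5) '; python3 d.py 2 0 4
```

```text
clock: 21.1
tool_pos: [567.9, -38.9, 278.9]
eef_rot: [0.009, 0.574, 0.819, -0.006]
contact_force: [-0.4, -0.4, -2.2]
gripper_width: 23.7
finger_force: 45.0
 6.5 45 [164.8 166.2] [51. 48. 46.]
 7.0 12 [171.8 172.7] [57.5 47.5 33. ]
 7.5 62 [171.4 173.2] [60. 44. 19.]
 8.0 95 [171.1 172.3] [44. 33. 14.]
 8.5 33 [171.4 173.1] [6. 5. 3.]
{'th': np.float64(1.16), 'r': np.float64(159.63), 'y': np.float64(-0.07), 'l': array([ 3.200e+00, -1.000e-01,  1.596e+02]), 'pitch': np.float64(1.24), 'yaw': np.float64(-0.05), 'roll': np.float64(0.01), 'F': array([ 0.2, -1.2, -2.5]), 'M': array([-0.04, -0.14, -0.02]), 't': 21.15}
[-0.004  0.011  0.001] [-0.039 -0.014  0.003]
```

```bash
python3 -m pendant '[[0,0,-0.008,0,0,0],[0,0,-0.008,0,0,0],[0,0,0,0,0,0],[0,0,0,0,0,0]]'; python3 d.py 1.3 0 1
```

```text
clock: 21.65
tool_pos: [567.8, -38.8, 277.9]
eef_rot: [0.009, 0.574, 0.819, -0.006]
contact_force: [-0.4, -1.6, -1.4]
gripper_width: 23.7
finger_force: 45.0
{'th': np.float64(1.17), 'r': np.float64(158.61), 'y': np.float64(-0.0), 'l': array([  3.2,  -0. , 158.6]), 'pitch': np.float64(1.24), 'yaw': np.float64(-0.05), 'roll': np.float64(-0.0), 'F': array([-0.4, -1.6, -1.4]), 'M': array([-0.06, -0.14,  0.01]), 't': 21.65}
[-0.002  0.007  0.023] [-0.012 -0.004  0.012]
```

```bash
python3 -m pendant '[[0,0,-0.003,0,0,0],[0,0,0,0,0,0],[0,0,0,0,0,0]]' 1 4; python3 -m pendant '[[0,0,0,0,0,0],[0,0,0,0,0,0],[0,0,0,0,0,0],[0,0,0,0,0,0],[0,0,0,0,0,0],[0,0,0,0,0,0]]' 0.45; python3 ring.py w9.png | tr ';' '\n' | egrep '^ ?(6.5|7.0|7.5|8.0|8.5) |th'
```

```text
clock: 22.02
tool_pos: [567.8, -38.8, 277.8]
eef_rot: [0.009, 0.574, 0.819, -0.006]
contact_force: [1.1, -0.1, -2.4]
gripper_width: 24.0
finger_force: 4.0
clock: 22.78
tool_pos: [567.9, -38.8, 277.8]
eef_rot: [0.009, 0.574, 0.819, -0.006]
contact_force: [-0.2, -0.5, -0.7]
gripper_width: 51.8
finger_force: 0.0
{'th': np.float64(1.18), 'r': np.float64(158.49), 'y': np.float64(-0.06), 'l': array([ 3.300e+00, -1.000e-01,  1.585e+02]), 'pitch': np.float64(1.24), 'yaw': np.float64(-0.05), 'roll': np.float64(0.01), 'F': array([-0.2, -0.5, -0.7]), 'M': array([-0.03, -0.1 ,  0.02]), 't': 22.77}
 6.5 53 [165.4 166.1] [51. 48. 45.]
 7.0 10 [169.5 170. ] [53.5 40.5 24.5]
 7.5 66 [171.8 172.7] [63. 46. 20.]
 8.0 88 [171.  172.6] [55.  39.5 16.5]
 8.5 43 [171.5 172.9] [9. 7. 5.]
```

View pics/w9.png

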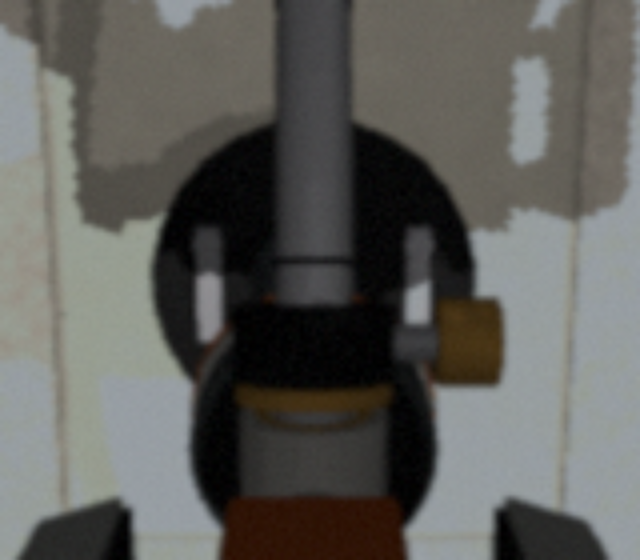

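The picture shows the ring (y≈395) flush against the collar, the sleeve up against it, and the fingers clear. I'll retreat upward and recheck.

```bash
python3 -m pendant '[[0,0,0.1,0,0,0],[0,0,0.2,0,0,0],[0,0,0.3,0,0,0],[0,0,0.5,0,0,0],[0,0,0.5,0,0,0],[0,0,0,0,0,0],[0,0,0,0,0,0],[0,0,0,0,0,0],[0,0,0,0,0,0]]'; python3 ring.py w10.png | tr ';' '\n' | egrep '^ ?(6.0|6.5|7.0|7.5|8.0|8.5|9.0|9.5) '; python3 - <<'E'
from h import *
# grip position now
s=bot.read_state();w=snap("wrist");C=wcloud(w,s)-A;hsv=cv2.cvtColor(w["color"],cv2.COLOR_RGB2HSV)
m=(hsv[...,1]>150)&(hsv[...,0]<20)&(C[...,2]>200)&(C[...,2]<230)&(abs(C@Xs)<40)&(abs(C@Ys)<30);P=C[m];print(len(P),(P@Xs).mean(),((P@Ys).min()+(P@Ys).max())/2,np.median(P[:,2]))
k=P@Xs;print("slope deg",np.degrees(np.polyfit(k,P[:,2],1)[0]))
E
```

```text
clock: 23.95
tool_pos: [567.6, -38.8, 372.4]
eef_rot: [0.008, 0.574, 0.819, -0.007]
contact_force: [-0.3, -0.9, -0.8]
gripper_width: 51.8
finger_force: 0.0
 6.0 36 [168.4 170.8] [48. 45. 41.]
 6.5 21 [165.6 167.7] [49. 45. 40.]
 7.0 13 [164.9 166.3] [52. 49. 47.]
 7.5 28 [171.7 172.6] [58.5 46.  20.5]
 8.0 38 [171.6 172.8] [55.5 40.  17.5]
 8.5 31 [171.2 172.8] [9. 9. 9.]
 9.0 19 [172.2 173. ] [3. 3. 3.]
 9.5 38 [172.  173.5] [4. 4. 4.]
1000 7.240469558514613 0.5412349907417546 216.06081651364786
slope deg -12.86149529247899
```

View pics/w10.png

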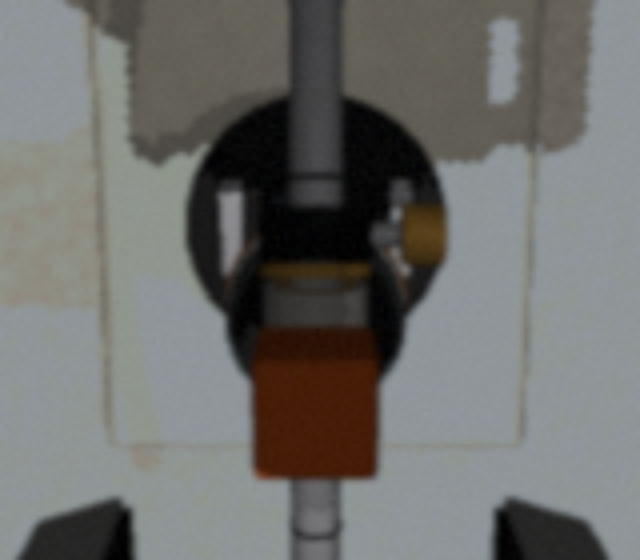

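The lamp is hanging on the rod with the ring still flush against the collar and the gripper clear above it, so I'm handing in.

```bash
python3 -c "
from rig import finish_job
print(finish_job())"
```

```text
the job is handed in; nothing more can be done
None
```

I handed the job in at about 24 s. The orange lamp is on the rod, head down and released, with the contact ring pushed flush against the stop collar in the last wrist picture. The largest contact reading at the wrist was about 3 N, and I got no verdict back.

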